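# Load the microscope stage holders

### The job

Get the samples ready for the microscope: put each of the four culture vessels (the small dish, the large dish, the chamber slide and the microtest plate) into the stage holder whose opening is made for it, sitting flat on the ledge inside the opening with its lid up. Carry them level and set them down without dropping them, and leave the flask and the oil bottle where they are.

Things in the scene. Friction and masses are not known exactly. Their poses are not given: they have to be found in the camera images.
- small_dish_center (a point): small lidded round culture dish, pale clear plastic: 12 mm high, foot 35 mm across, lid 38 mm across from 5 mm above its underside to the top. The point is its centre, 6 mm above its underside; z up. About 20 g. The lids of all vessels stay on.
- large_dish_center (a point): large lidded round culture dish, pale clear plastic: 15 mm high, foot 54 mm across, lid 58 mm across from 5 mm above its underside to the top. The point is its centre, 7.5 mm above its underside; z up. About 38 g.
- chamber_slide_center (a point): chamber slide: a glass slide 76 mm long (its y) and 26 mm wide (its x), 1.6 mm thick, carrying a lidded row of four wells, 24 mm wide (lid 26 mm) and 56 mm long, shifted 9 mm towards +y so that one slide end is bare; 14 mm high in all. The point is on the middle of the slide's length and width, 7 mm above its underside. About 26 g.
- microtest_plate_center (a point): lidded microtest plate, pale plastic with 6 by 10 tiny wells: 83.5 mm long (its y), 57.5 mm wide (its x) over the lid, 82 by 56 mm at its foot, 13 mm high; the lid's skirt begins 5 mm above the underside. The point is its centre, 6.5 mm above its underside. About 40 g.
- small_round_holder: black stage holder, a flat metal plate 128 mm (its y) by 86 mm (its x) and 6 mm thick, lying fixed on the bench, with a round opening 43 mm across in its middle, 4 mm deep down to a bright ledge 2 mm above the bench on which the vessel's underside rests; a window in the ledge shows the bench. Origin: centre of the plate's underside, below the middle of the opening; z up.
- large_round_holder: black stage holder, a flat metal plate 128 mm (its y) by 86 mm (its x) and 6 mm thick, lying fixed on the bench, with a round opening 62 mm across in its middle, 4 mm deep down to a bright ledge 2 mm above the bench on which the vessel's underside rests; a window in the ledge shows the bench. Origin: centre of the plate's underside, below the middle of the opening; z up.
- narrow_slot_holder: black stage holder, a flat metal plate 128 mm (its y) by 86 mm (its x) and 6 mm thick, lying fixed on the bench, with a narrow rectangular opening 84 mm (its y) by 34 mm (its x) in its middle, 4 mm deep down to a bright ledge 2 mm above the bench on which the vessel's underside rests; a window in the ledge shows the bench. Origin: centre of the plate's underside, below the middle of the opening; z up.
- wide_slot_holder: black stage holder, a flat metal plate 128 mm (its y) by 86 mm (its x) and 6 mm thick, lying fixed on the bench, with a wide rectangular opening 90 mm (its y) by 64 mm (its x) in its middle, 4 mm deep down to a bright ledge 2 mm above the bench on which the vessel's underside rests; a window in the ledge shows the bench. Origin: centre of the plate's underside, below the middle of the opening; z up.
- flask: bystander: small clear culture flask with a blue cap, lying flat among the work, 92 mm long (its y), 50 mm wide, 24 mm high. Origin under its middle, on the bench.
- oil_bottle: bystander: amber glass dropper bottle standing among the work, 32 mm across, 75 mm high. Origin at the centre of its underside.
Mind the look-alikes: they are no part of the job. Leave any black look-alike of the part that bears chamber_slide_center alone.

How it is judged:
At the end, for the whole second after the job is handed in: each vessel lies level (0.06 rad) and still on the ledge of its own holder, within 8 mm of its middle and 1.5 mm of fully down; slide and plate lengthwise in their slots (0.3 rad, either way round); flask and oil bottle upright, within 15 mm of where they stood (horizontal distance between small_dish_center and small_round_holder below 0.008 m and z of small_dish_center in the frame of small_round_holder between 0.006 and 0.0095 m and angle between each of small_dish_center, large_dish_center, chamber_slide_center, microtest_plate_center's own z axis and vertical below 0.06 rad and linear speed of each of small_dish, large_dish, chamber_slide, microtest_plate below 0.01 m/s and angular speed of each of small_dish, large_dish, chamber_slide, microtest_plate below 0.1 rad/s and horizontal distance between large_dish_center and large_round_holder below 0.008 m and z of large_dish_center in the frame of large_round_holder between 0.0075 and 0.011 m and horizontal distance between chamber_slide_center and narrow_slot_holder below 0.008 m and z of chamber_slide_center in the frame of narrow_slot_holder between 0.007 and 0.0105 m and angle between the y axis of chamber_slide_center and the y axis of narrow_slot_holder, either way round below 0.3 rad and horizontal distance between microtest_plate_center and wide_slot_holder below 0.008 m and z of microtest_plate_center in the frame of wide_slot_holder between 0.0065 and 0.01 m and angle between the y axis of microtest_plate_center and the y axis of wide_slot_holder, either way round below 0.3 rad and distance of each of flask, oil_bottle from where it was at the start of the episode below 0.015 m and angle between each of flask, oil_bottle's own z axis and vertical below 0.1 rad); the robot touches nothing.
It fails at once if a vessel is dropped from more than about 2 cm or thrown (over 0.65 m/s while not held) ((linear speed of small_dish above 0.65 m/s and not (contact force between the fingers and small_dish above 0.02 N)) or (linear speed of large_dish above 0.65 m/s and not (contact force between the fingers and large_dish above 0.02 N)) or (linear speed of chamber_slide above 0.65 m/s and not (contact force between the fingers and chamber_slide above 0.02 N)) or (linear speed of microtest_plate above 0.65 m/s and not (contact force between the fingers and microtest_plate above 0.02 N))).
It fails at once if a vessel is tipped by more than 30 degrees (angle between any of small_dish_center, large_dish_center, chamber_slide_center, microtest_plate_center's own z axis and vertical above 0.52 rad).
It fails at once if the flask or the oil bottle is pushed by more than 15 mm or tipped over (distance of any of flask, oil_bottle from where it was at the start of the episode above 0.015 m or angle between any of flask, oil_bottle's own z axis and vertical above 0.3 rad).
It also fails if it takes over 96 s, if anything falls off the work surface, if the arm or the gripper's body presses on something with over 40 N, if the wrist force passes 120 N, or if a joint passes its speed limit or range.

### The arm

A 6-joint arm with a two-finger parallel gripper is mounted at the origin on the work surface. World frame = base frame: x ahead of the robot, y to its left, z up, the work surface at z = 0. Lengths are in m, angles in rad, forces in N, time in s.
With the tool pointing down it reaches from about 0.25 to 0.775 m from the base axis. Payload 4 kg.
Tool frame: the origin (TCP) lies at the centre of the arm's flange, where the gripper is bolted on; the fingertips stand 173 mm ahead of it and the grasp point (between the pads) lies 155 mm ahead of it (r.grip_depth is the z of the grasp point in the tool frame, in m); z points along the fingers, y is the line along which they close (so a half turn about z gives the same grasp; the last joint's range is limited). The gripper opens to 85 mm and grips with 20 to 120 N. Pads are 22 mm wide; open, the fingers measure 114 mm over their backs; the gripper's body (76 mm by 85 mm) begins 54 mm behind the grasp point. The pads swing forward as they close: fully open they stand 13 mm farther back than shut.
Start: joints at [1.244, 0.087, 1.371, -0, 1.684, -0.103], TCP at [0.122, 0.536, 0.405] pointing down, gripper open.
Joint ranges: [-3.1, 3.1], [-0.76, 2.03], [0.27, 2.55], [-1.08, 4.22], [0.17, 2.65], [-2.57, 2.57]. Speed limits (rad/s): [2.79, 2.79, 3.14, 3.14, 3.14, 3.14].

### API

Orientations are given as a 3x3 rotation matrix whose columns are the frame's x, y, z axes.
In Python, from bench import r gives the robot as it stands. The module is installed in compiled form; this text tells all that it offers.
- The arm moves only by the tool apply_moves, never from a script. Its argument "moves" is a list of rows, each an object of numbers: "grip": the finger opening in m, from 0 to 0.0854; "x", "y", "z": the shift along the tool's x, y, z in m; "turn": the turn about the tool's z in rad. In form: [{"grip": .., "x": .., "y": .., "z": .., "turn": ..}, ...]. A call has 1 to 20 rows; each row is the pose to reach, as a shift and turn from the pose commanded when the call began, along the tool's axes at that moment; what a row does not reach only later rows make up. A row lasts 1/12 s, in which the tool goes at most 41.7 mm and 7.16 degrees, less where a joint would pass 70% of its speed; a pose out of reach is approached as far as the arm can. A call with a gripper value outside its range is refused whole. The fingers move at their own pace and stop on an object; the grip force is fixed at half the most. Time passes only in rows, so rows that repeat a pose let the fingers close. It gives the time, the measured TCP pose, the force, the opening and the grip force at its end, in the units of the state.
- r.state(): the state, without advancing time (a new reading comes with each control period).
- r.camera(name): name is "side" or "top"; returns (picture, depth): 420x560x3 uint8, blue, green, red; 420x560 float32, m along the optical axis (not along the pixel's ray), 0 where there is no reading.
- r.camera_params(name): a dict with "K" (3x3 intrinsics, pixels), "R" (3x3) and "t" (3): a world point X has camera coordinates R X + t. Camera axes: x right, y down, z forward; pixel columns grow to the right and rows downward; lengths in m; the calibration is good to about 2 mm. A picture is of the moment at which its call begins. camera_params takes no time and is no camera call.
- r.job_done(): hands the job in; it is judged then, once.
The state is a dict: "time_s": time; "qpos": joint angles; "qd": joint speeds; "joint_torque": joint torques, N m; "tool_pos": TCP position; "orientation": TCP orientation; "wrist_force": force on the tool from outside, world axes, zero at the start; "ft_torque": the same for the moment, N m; "opening": opening from 0.0 (shut) to 1.0 (fully open); "finger_force": force on a finger pad.
Only numpy, scipy, OpenCV 4.12 (cv2) and the standard library are available. Lean on these libraries where they do the work, as an engineer would, in place of code of your own. Each camera call takes 0.05 s, during which the arm holds its last target. There are 200 camera calls.

## Working session

There is one attempt and no reset: what is moved stays moved. The work goes in short steps, Python scripts to look and compute and a tool call to move; the robot and the scene stay as the last step left them, time stands still between calls to the robot, and variables do not carry over. Pictures are saved under pics/ and viewed, at most 14 in all, crops included, and the job is handed in when it is done.

Besides the shell and the picture viewer there is one more tool, called by a JSON object that holds its "op" and its "data", one argument or row to a line. apply_moves: Moves the arm, as the interface text tells. Its arguments: {"type":"object","properties":{"moves":{"type":"array"}},"required":["moves"]}

```bash
mkdir -p pics; python3 - <<'E'
from bench import r
import cv2,numpy as np,pickle
d={}
for n in("top","side"):
    p,z=r.camera(n);c=r.camera_params(n);d[n]=(p,z,c);cv2.imwrite(f"pics/{n}0.png",p)
    print(n,c["K"].round(1).tolist(),c["R"].round(3).tolist(),c["t"].round(3).tolist(), (-c["R"].T@c["t"]).round(3))
pickle.dump(d,open("d0.pkl","wb"))
s=r.state();print(s["tool_pos"],s["orientation"],s["opening"],s["time_s"],r.grip_depth)
E
```

```text
top [[382.7, 0.0, 280.1], [0.0, 382.7, 209.0], [0.0, 0.0, 1.0]] [[0.015, -1.0, 0.027], [-0.986, -0.02, -0.164], [0.165, -0.024, -0.986]] [-0.011, 0.478, 0.756] [0.347 0.017 0.824]
side [[417.9, 0.0, 279.1], [0.0, 417.9, 216.6], [0.0, 0.0, 1.0]] [[-0.816, -0.578, 0.018], [-0.432, 0.59, -0.682], [0.384, -0.564, -0.731]] [0.388, 0.228, 0.881] [0.077 0.587 0.793]
[0.12204359 0.53618939 0.40362592] [[-9.75052813e-01  2.21972112e-01 -6.27454954e-04]
 [ 2.21972923e-01  9.75050921e-01 -1.92935114e-03]
 [ 1.83538384e-04 -2.02049726e-03 -9.99997942e-01]] 0.9994976323301169 0.1 0.1547
```

View pics/top0.png

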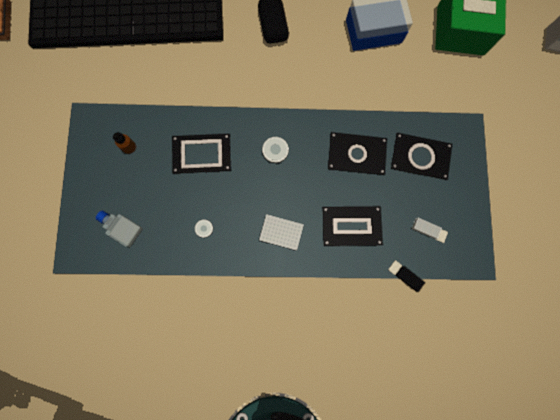

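View pics/side0.png

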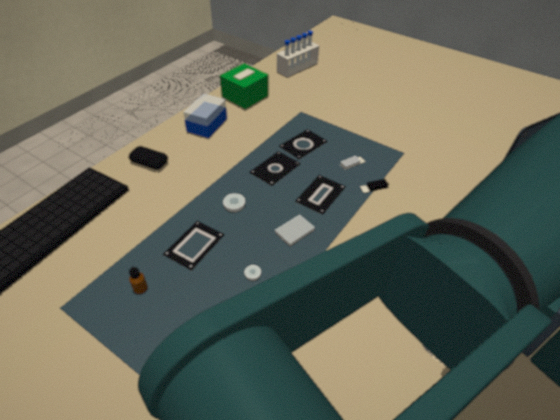

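Top view candidates:
- Small dish (204,228) or large dish (275,149).
- Plate (281,232).
- Pale chamber slide (430,230). Its black look-alike is at (407,276).
- Holders: wide (201,153), narrow (352,226), small round (357,153), large round (421,156).
- Bystanders: flask (118,228), bottle (123,142).

I choose the pale slide.

```bash
cat > h.py <<'E'
import numpy as np,cv2
S=4
def ray(c,uv,z):
    K,R,t=c["K"],c["R"],c["t"];o=-R.T@t
    uv=np.atleast_2d(uv);d=np.c_[(uv-K[[0,1],[2,2]])/K[[0,1],[0,1]],np.ones(len(uv))]@R
    return (o+d*((z-o[2])/d[:,2])[:,None])[:,:2]
def blobs(p,c,kind,z,box,thr):
    "contours of bright/dark things in pixel box, as world points on plane z"
    x0,y0,x1,y1=box
    g=cv2.resize(p[y0:y1,x0:x1].max(2),None,fx=S,fy=S,interpolation=cv2.INTER_CUBIC)
    m=((g>thr) if kind=="b" else (g<thr)).astype(np.uint8)
    cs,_=cv2.findContours(m,cv2.RETR_EXTERNAL,cv2.CHAIN_APPROX_NONE)
    k=max(cs,key=cv2.contourArea)[:,0].astype(float)
    return ray(c,(k+.5)/S-.5+[x0,y0],z)
def rect(w):
    (x,y),(a,b),_=r=cv2.minAreaRect((w*1000).astype(np.float32))
    q=cv2.boxPoints(r);e=[q[1]-q[0],q[2]-q[1]];l=max(e,key=np.linalg.norm)
    ang=np.arctan2(-l[0],l[1]); ang=(ang+np.pi/2)%np.pi-np.pi/2   # turn of long (y) axis from world y
    return np.r_[x,y].round(1),sorted([round(a,1),round(b,1)]),round(float(ang),3)
E
python3 - <<'E'
import pickle
from h import *
p,z,c=pickle.load(open("d0.pkl","rb"))["top"]
print("mat",p[190,310],p[150,340],p[150,240])
for n,b in dict(wide=(165,125,238,180),small=(322,125,389,180),large=(390,127,458,184),narrow=(316,198,390,252)).items():
    print(n,"plate",*rect(blobs(p,c,"d",.006,b,35)))
    w=blobs(p,c,"b",.002,b and (b[0]+12,b[1]+10,b[2]-12,b[3]-10),110);print("   ledge",*rect(w))
for n,b,h in[("smalldish",(185,210,224,247),.012),("largedish",(255,130,296,170),.015),("plate",(250,205,312,258),.013),("slide",(402,208,456,250),.014),("slide_low",(402,208,456,250),.0016),("flask",(90,200,150,255),.024)]:
    for t in(90,120):print(n,t,*rect(blobs(p,c,"b",h,b,t)))
print("bottle",ray(c,[[124,147]],.04), "matcorners",ray(c,[[54,273],[495,279],[71,104],[483,114]],0).round(3).tolist())
v=np.hstack([cv2.resize(p[205:260,395:460],None,fx=6,fy=6,interpolation=cv2.INTER_CUBIC),cv2.resize(p[205:260,90:155],None,fx=6,fy=6,interpolation=cv2.INTER_CUBIC)])
cv2.imwrite("pics/slide.png",v)
E
```

```text
mat [87 88 72] [28 24 24] [77 78 64]
wide plate [605.2 173.1] [86.6, 128.4] 0.072
   ledge [606.7 173.8] [64.4, 90.6] 0.067
small plate [ 613.3 -173.3] [86.8, 127.9] -0.085
   ledge [ 614.9 -174.4] [41.9, 43.0] -1.134
large plate [ 610.7 -318.6] [87.2, 129.2] -0.182
   ledge [ 612.  -319.8] [60.6, 60.8] -1.548
narrow plate [ 449.6 -159.2] [85.0, 127.1] 0.025
   ledge [ 450.9 -160.3] [34.5, 85.1] 0.019
smalldish 90 [438.4 159.2] [40.4, 40.7] 0.828
smalldish 120 [438.3 159.1] [38.4, 38.8] -0.421
largedish 90 [616.  10.] [60.3, 60.4] 0.903
largedish 120 [616.1   9.7] [58.4, 58.5] -1.548
plate 90 [435.5  -5. ] [112.9, 132.0] 0.016
plate 120 [433.2  -6.1] [59.2, 85.1] -0.25
slide 90 [ 445.3 -325.7] [32.3, 80.1] -0.458
slide 120 [ 443.3 -327.6] [30.0, 71.9] -0.409
slide_low 90 [ 446.8 -331. ] [32.8, 81.3] -0.458
slide_low 120 [ 444.8 -332.9] [30.5, 73.0] -0.409
flask 90 [439.4 340.1] [50.6, 94.2] -0.535
flask 120 [430.1 324.3] [47.4, 53.8] -0.528
bottle [[0.60389328 0.32908152]] matcorners [[0.339, 0.467], [0.341, -0.469], [0.715, 0.471], [0.717, -0.47]]
```

View pics/slide.png

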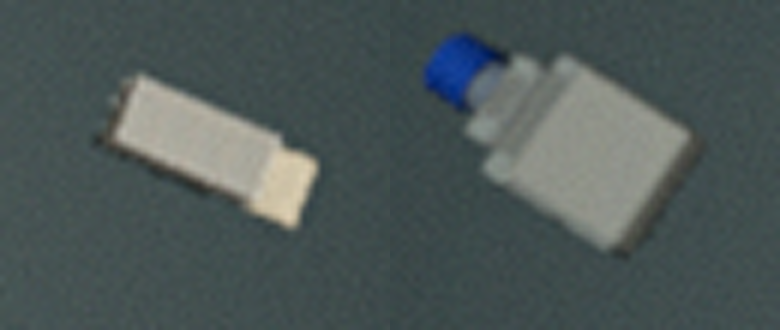

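Crop: the pale slide's lid centre is at crop (196,138). Its bare beige end is at (295,195), pointing to −x/−y, so this is the right part. The flask is at right.

```bash
cat >> h.py <<'E'
def go(x,y,phi):
    "shift in tool axes to world xy (mm) and tool-y heading phi"
    from bench import r
    s=r.state();R=s["orientation"];p=s["tool_pos"]*1000
    d=R.T@np.r_[x-p[0],y-p[1],0]
    t=-(phi-np.arctan2(-R[0,1],R[1,1]));t=(t+np.pi/2)%np.pi-np.pi/2
    print("xyz mm",d.round(1),"turn",round(t,3),"tcp",p.round(1),"q",s["qpos"].round(2))
E
python3 - <<'E'
import pickle
from h import *
c=pickle.load(open("d0.pkl","rb"))["top"][2]
f=lambda l:np.array(l)/6+[395-.4,205-.4]
w=ray(c,f([(140,73),(283,140),(245,203),(115,135)]),.014)*1000
print(w.round(1).tolist(),w.mean(0)); print(rect(w/1000))
b=ray(c,f([(318,160),(297,228)]),.0016)*1000;print(b.round(1),np.linalg.norm(b[0]-b[1]),b.mean(0))
go(438.3,159.1,-1.57)
E
```

```text
[[471.0, -301.5], [447.7, -352.3], [424.8, -337.3], [448.4, -291.5]] [ 447.9667551  -320.64796229]
(array([ 447.1, -321.3]), [27.1, 55.9], -0.431)
[[ 442.1 -370.4]
 [ 417.2 -361.3]] 26.528525664207194 [ 429.69319738 -365.88446257]
xyz mm [-392.1 -297.5    0.5] turn 1.346 tcp [122.  536.2 403.6] q [ 1.24  0.09  1.37 -0.    1.68 -0.1 ]
```

{"op": "apply_moves", "data": {
  "moves": [
    {"grip": 0.047, "x": -0.392, "y": -0.2975, "z": 0.05, "turn": 1.346},
    {"grip": 0.047, "x": -0.392, "y": -0.2975, "z": 0.05, "turn": 1.346},
    {"grip": 0.047, "x": -0.392, "y": -0.2975, "z": 0.05, "turn": 1.346},
    {"grip": 0.047, "x": -0.392, "y": -0.2975, "z": 0.05, "turn": 1.346},
    {"grip": 0.047, "x": -0.392, "y": -0.2975, "z": 0.05, "turn": 1.346},
    {"grip": 0.047, "x": -0.392, "y": -0.2975, "z": 0.05, "turn": 1.346},
    {"grip": 0.047, "x": -0.392, "y": -0.2975, "z": 0.05, "turn": 1.346},
    {"grip": 0.047, "x": -0.392, "y": -0.2975, "z": 0.05, "turn": 1.346},
    {"grip": 0.047, "x": -0.392, "y": -0.2975, "z": 0.05, "turn": 1.346},
    {"grip": 0.047, "x": -0.392, "y": -0.2975, "z": 0.05, "turn": 1.346},
    {"grip": 0.047, "x": -0.392, "y": -0.2975, "z": 0.05, "turn": 1.346},
    {"grip": 0.047, "x": -0.392, "y": -0.2975, "z": 0.1, "turn": 1.346},
    {"grip": 0.047, "x": -0.392, "y": -0.2975, "z": 0.14, "turn": 1.346},
    {"grip": 0.047, "x": -0.392, "y": -0.2975, "z": 0.18, "turn": 1.346},
    {"grip": 0.047, "x": -0.392, "y": -0.2975, "z": 0.2, "turn": 1.346},
    {"grip": 0.047, "x": -0.392, "y": -0.2975, "z": 0.2, "turn": 1.346},
    {"grip": 0.047, "x": -0.392, "y": -0.2975, "z": 0.2, "turn": 1.346}
  ]
}}

```text
time_s: 1.52
tool_pos: [0.4372, 0.1589, 0.2027]
orientation: [[-0.001, 1.0, -0.006], [1.0, 0.001, -0.001], [-0.001, -0.006, -1.0]]
wrist_force: [0.7, 1.0, 0.9]
opening: 0.552
finger_force: 0.0
```

```bash
python3 - <<'E'
from h import *
from bench import r
go(438.3,159.1,-1.57)
for n,b in(("side",(190,200,330,305)),("top",(150,180,260,262))):
    p,z=r.camera(n);x0,y0,x1,y1=b
    v=cv2.resize(p[y0:y1,x0:x1],(400,300),interpolation=cv2.INTER_CUBIC);L=v if n=="side" else np.hstack([L,v])
cv2.imwrite("pics/a1.png",L)
E
```

```text
xyz mm [ 0.2  1.1 -0. ] turn -0.0 tcp [437.2 158.9 202.7] q [0.23 0.04 1.84 0.   1.27 0.23]
```

View pics/a1.png

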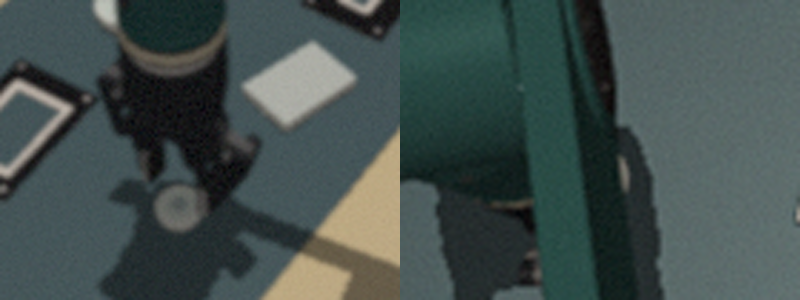

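The side view shows both fingers straddling the small dish at crop (180,208). Next I descend to find the bench contact height.

{"op": "apply_moves", "data": {
  "moves": [
    {"grip": 0.047, "y": 0.001, "z": 0.01},
    {"grip": 0.047, "y": 0.001, "z": 0.018},
    {"grip": 0.047, "y": 0.001, "z": 0.022},
    {"grip": 0.047, "y": 0.001, "z": 0.025},
    {"grip": 0.047, "y": 0.001, "z": 0.027},
    {"grip": 0.047, "y": 0.001, "z": 0.027}
  ]
}}

```text
schema error: expected keys grip, x, y, z, turn
```

{"op": "apply_moves", "data": {
  "moves": [
    {"grip": 0.047, "z": 0.001},
    {"grip": 0.047, "z": 0.002},
    {"grip": 0.047, "z": 0.002}
  ]
}}

```text
schema error: expected keys grip, x, y, z, turn
```

{"op": "apply_moves", "data": {
  "moves": [
    {"grip": 0.047, "z": 0.001},
    {"grip": 0.047, "z": 0.0015},
    {"grip": 0.047, "z": 0.0015}
  ]
}}

```text
schema error: expected keys grip, x, y, z, turn
```

{"op": "apply_moves", "data": {
  "moves": [
    {"grip": 0.047, "z": 0.001},
    {"grip": 0.047, "z": 0.0015},
    {"grip": 0.047, "z": 0.0015}
  ]
}}

```text
schema error: expected keys grip, x, y, z, turn
```

{"op": "apply_moves", "data": {
  "moves": [
    {"grip": 0.047, "x": 0, "y": 0.001, "z": 0.01, "turn": 0},
    {"grip": 0.047, "x": 0, "y": 0.001, "z": 0.018, "turn": 0},
    {"grip": 0.047, "x": 0, "y": 0.001, "z": 0.022, "turn": 0},
    {"grip": 0.047, "x": 0, "y": 0.001, "z": 0.025, "turn": 0},
    {"grip": 0.047, "x": 0, "y": 0.001, "z": 0.026, "turn": 0},
    {"grip": 0.047, "x": 0, "y": 0.001, "z": 0.026, "turn": 0}
  ]
}}

```text
time_s: 2.12
tool_pos: [0.4391, 0.1593, 0.1785]
orientation: [[-0.001, 1.0, -0.001], [1.0, 0.001, -0.0], [-0.0, -0.001, -1.0]]
wrist_force: [-0.3, -0.8, -0.7]
opening: 0.552
finger_force: 0.0
```

{"op": "apply_moves", "data": {
  "moves": [
    {"grip": 0.047, "x": 0, "y": 0, "z": 0.001, "turn": 0},
    {"grip": 0.047, "x": 0, "y": 0, "z": 0.002, "turn": 0},
    {"grip": 0.047, "x": 0, "y": 0, "z": 0.002, "turn": 0}
  ]
}}

```text
time_s: 2.37
tool_pos: [0.4393, 0.1592, 0.1767]
orientation: [[-0.001, 1.0, 0.0], [1.0, 0.001, 0.0], [0.0, 0.0, -1.0]]
wrist_force: [-0.2, -0.2, 0.2]
opening: 0.551
finger_force: 0.0
```

{"op": "apply_moves", "data": {
  "moves": [
    {"grip": 0.047, "x": 0, "y": 0, "z": 0.001, "turn": 0},
    {"grip": 0.047, "x": 0, "y": 0, "z": 0.0015, "turn": 0},
    {"grip": 0.047, "x": 0, "y": 0, "z": 0.0015, "turn": 0}
  ]
}}

```text
time_s: 2.62
tool_pos: [0.4392, 0.1592, 0.1751]
orientation: [[-0.001, 1.0, -0.0], [1.0, 0.001, 0.0], [0.0, -0.0, -1.0]]
wrist_force: [0.0, 0.6, 0.1]
opening: 0.55
finger_force: 0.0
```

{"op": "apply_moves", "data": {
  "moves": [
    {"grip": 0.047, "x": 0, "y": 0, "z": 0.001, "turn": 0},
    {"grip": 0.047, "x": 0, "y": 0, "z": 0.002, "turn": 0},
    {"grip": 0.047, "x": 0, "y": 0, "z": 0.002, "turn": 0}
  ]
}}

```text
time_s: 2.87
tool_pos: [0.4392, 0.1592, 0.173]
orientation: [[-0.001, 1.0, -0.0], [1.0, 0.001, -0.0], [-0.0, -0.0, -1.0]]
wrist_force: [1.1, 0.3, -0.1]
opening: 0.553
finger_force: 0.0
```

{"op": "apply_moves", "data": {
  "moves": [
    {"grip": 0.047, "x": 0, "y": 0, "z": 0.001, "turn": 0},
    {"grip": 0.047, "x": 0, "y": 0, "z": 0.0015, "turn": 0},
    {"grip": 0.047, "x": 0, "y": 0, "z": 0.0015, "turn": 0}
  ]
}}

```text
time_s: 3.12
tool_pos: [0.4392, 0.1592, 0.1715]
orientation: [[-0.001, 1.0, -0.0], [1.0, 0.001, 0.0], [0.0, -0.0, -1.0]]
wrist_force: [-0.1, 0.7, 0.0]
opening: 0.551
finger_force: 0.0
```

{"op": "apply_moves", "data": {
  "moves": [
    {"grip": 0.047, "x": 0, "y": 0, "z": 0.001, "turn": 0},
    {"grip": 0.047, "x": 0, "y": 0, "z": 0.001, "turn": 0}
  ]
}}

```text
time_s: 3.28
tool_pos: [0.4394, 0.1593, 0.1709]
orientation: [[-0.001, 1.0, 0.0], [1.0, 0.001, 0.0], [0.0, 0.0, -1.0]]
wrist_force: [0.2, -0.5, 1.3]
opening: 0.545
finger_force: 0.8
```

Contact is at TCP z ≈ 170.8 mm for a 47 mm opening, which matches the linkage model. Now raise, grip and lift.

{"op": "apply_moves", "data": {
  "moves": [
    {"grip": 0.047, "x": 0, "y": 0, "z": -0.0065, "turn": 0},
    {"grip": 0.047, "x": 0, "y": 0, "z": -0.0065, "turn": 0},
    {"grip": 0.03, "x": 0, "y": 0, "z": -0.0065, "turn": 0},
    {"grip": 0.03, "x": 0, "y": 0, "z": -0.0065, "turn": 0},
    {"grip": 0.03, "x": 0, "y": 0, "z": -0.0065, "turn": 0},
    {"grip": 0.03, "x": 0, "y": 0, "z": -0.0065, "turn": 0},
    {"grip": 0.03, "x": 0, "y": 0, "z": -0.0065, "turn": 0},
    {"grip": 0.03, "x": 0, "y": 0, "z": -0.0065, "turn": 0}
  ]
}}

```text
time_s: 3.95
tool_pos: [0.4397, 0.1593, 0.1784]
orientation: [[-0.001, 1.0, 0.002], [1.0, 0.001, 0.0], [0.0, 0.002, -1.0]]
wrist_force: [-1.2, -0.3, 6.3]
opening: 0.404
finger_force: 59.2
```

{"op": "apply_moves", "data": {
  "moves": [
    {"grip": 0.03, "x": 0, "y": 0, "z": -0.006, "turn": 0},
    {"grip": 0.03, "x": 0, "y": 0, "z": -0.015, "turn": 0},
    {"grip": 0.03, "x": 0, "y": 0, "z": -0.03, "turn": 0},
    {"grip": 0.03, "x": 0, "y": 0, "z": -0.045, "turn": 0},
    {"grip": 0.03, "x": 0, "y": 0, "z": -0.055, "turn": 0},
    {"grip": 0.03, "x": 0, "y": 0, "z": -0.06, "turn": 0}
  ]
}}

```text
time_s: 4.45
tool_pos: [0.4398, 0.1594, 0.2394]
orientation: [[-0.001, 1.0, 0.003], [1.0, 0.001, 0.001], [0.001, 0.003, -1.0]]
wrist_force: [1.1, 0.1, -0.2]
opening: 0.405
finger_force: 59.7
```

```bash
python3 -c "
from h import *
go(614,-173.8,-1.57)"
```

```text
xyz mm [-3.333e+02  1.739e+02  3.000e-01] turn 0.0 tcp [439.8 159.4 239.4] q [ 0.23 -0.    1.8   0.    1.34  0.23]
```

```bash
python3 - <<'E'
from h import *
from bench import r
p,z=r.camera("side");v=cv2.resize(p[160:280,180:340],(800,600),interpolation=cv2.INTER_CUBIC)
cv2.imwrite("pics/a2.png",v)
E
```

```text
(no output)
```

View pics/a2.png

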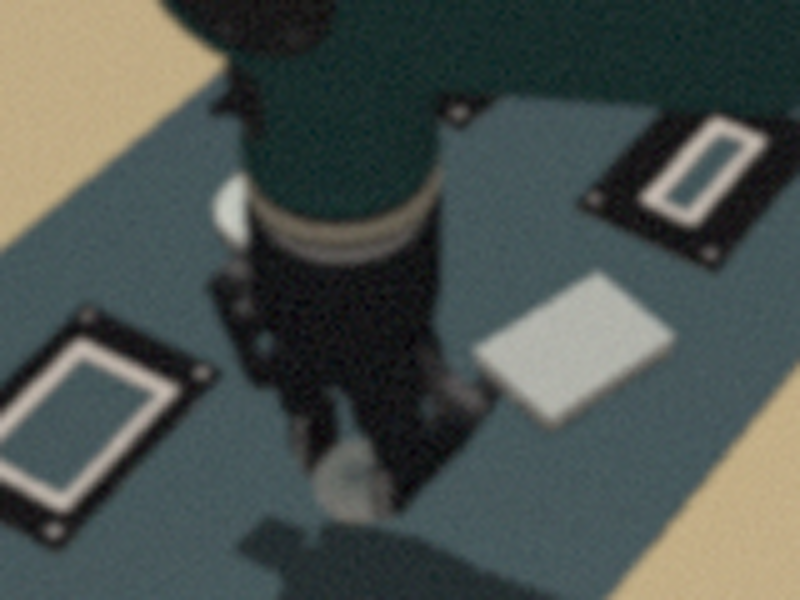

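The dish is held at (355,480) and looks level. I check its height with the depth image.

```bash
python3 - <<'E'
from h import *
from bench import r
p,z=r.camera("side");c=r.camera_params("side")
K,R,t=c["K"],c["R"],c["t"]
for U,V in((352,460),(350,480),(345,500),(335,490),(365,470),(360,500)):
    u,v=180+U/5,160+V/5
    d=z[int(round(v)),int(round(u))];X=R.T@(np.r_[(u-K[0,2])/K[0,0]*d,(v-K[1,2])/K[1,1]*d,d]-t);print((X*1000).round(1))
E
```

```text
[445.4 152.7  70.4]
[439.  162.3  71.1]
[433.5 172.7  72.2]
[441.4 169.7  70. ]
[435.8 155.7  73.8]
[428.2 169.   72.4]
```

{"op": "apply_moves", "data": {
  "moves": [
    {"grip": 0.03, "x": -0.01, "y": 0.005, "z": 0, "turn": 0},
    {"grip": 0.03, "x": -0.033, "y": 0.017, "z": 0, "turn": 0},
    {"grip": 0.03, "x": -0.063, "y": 0.033, "z": 0, "turn": 0},
    {"grip": 0.03, "x": -0.096, "y": 0.05, "z": 0, "turn": 0},
    {"grip": 0.03, "x": -0.13, "y": 0.068, "z": 0, "turn": 0},
    {"grip": 0.03, "x": -0.163, "y": 0.085, "z": 0, "turn": 0},
    {"grip": 0.03, "x": -0.196, "y": 0.102, "z": 0, "turn": 0},
    {"grip": 0.03, "x": -0.229, "y": 0.12, "z": 0, "turn": 0},
    {"grip": 0.03, "x": -0.262, "y": 0.137, "z": 0, "turn": 0},
    {"grip": 0.03, "x": -0.292, "y": 0.153, "z": 0, "turn": 0},
    {"grip": 0.03, "x": -0.315, "y": 0.165, "z": 0, "turn": 0},
    {"grip": 0.03, "x": -0.328, "y": 0.172, "z": 0, "turn": 0},
    {"grip": 0.03, "x": -0.333, "y": 0.174, "z": 0.01, "turn": 0},
    {"grip": 0.03, "x": -0.333, "y": 0.174, "z": 0.025, "turn": 0},
    {"grip": 0.03, "x": -0.333, "y": 0.174, "z": 0.035, "turn": 0},
    {"grip": 0.03, "x": -0.333, "y": 0.174, "z": 0.04, "turn": 0},
    {"grip": 0.03, "x": -0.333, "y": 0.174, "z": 0.04, "turn": 0}
  ]
}}

```text
time_s: 5.97
tool_pos: [0.6124, -0.1727, 0.194]
orientation: [[-0.002, 1.0, -0.006], [1.0, 0.002, 0.002], [0.002, -0.006, -1.0]]
wrist_force: [0.0, -0.6, -0.4]
opening: 0.406
finger_force: 59.8
```

```bash
python3 - <<'E'
from h import *
from bench import r
go(614,-173.8,-1.57)
p,z=r.camera("side");v=cv2.resize(p[110:230,200:360],(800,600),interpolation=cv2.INTER_CUBIC)
cv2.imwrite("pics/a3.png",v)
E
```

```text
xyz mm [-1.1  1.6 -0. ] turn 0.001 tcp [ 612.4 -172.7  194. ] q [-0.36  0.4   1.42  0.    1.33 -0.37]
```

View pics/a3.png

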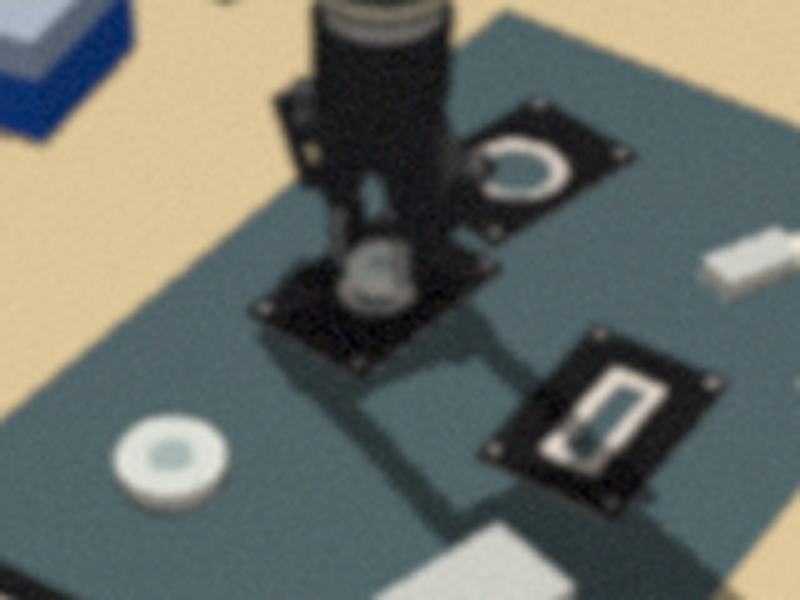

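The dish (378,275) is above the small round opening. Lowering in steps.

{"op": "apply_moves", "data": {
  "moves": [
    {"grip": 0.03, "x": -0.001, "y": 0.001, "z": 0.004, "turn": 0},
    {"grip": 0.03, "x": -0.001, "y": 0.001, "z": 0.008, "turn": 0},
    {"grip": 0.03, "x": -0.001, "y": 0.001, "z": 0.01, "turn": 0},
    {"grip": 0.03, "x": -0.001, "y": 0.001, "z": 0.01, "turn": 0},
    {"grip": 0.03, "x": -0.001, "y": 0.001, "z": 0.01, "turn": 0}
  ]
}}

```text
time_s: 6.43
tool_pos: [0.6146, -0.1745, 0.1873]
orientation: [[-0.001, 1.0, 0.0], [1.0, 0.001, 0.0], [0.0, 0.0, -1.0]]
wrist_force: [-0.6, -0.2, -0.3]
opening: 0.405
finger_force: 59.8
```

{"op": "apply_moves", "data": {
  "moves": [
    {"grip": 0.03, "x": 0, "y": 0, "z": 0.001, "turn": 0},
    {"grip": 0.03, "x": 0, "y": 0, "z": 0.002, "turn": 0},
    {"grip": 0.03, "x": 0, "y": 0, "z": 0.002, "turn": 0}
  ]
}}

```text
time_s: 6.68
tool_pos: [0.6146, -0.1746, 0.1851]
orientation: [[-0.001, 1.0, -0.0], [1.0, 0.001, 0.0], [0.0, -0.0, -1.0]]
wrist_force: [0.4, -1.3, -0.5]
opening: 0.405
finger_force: 59.8
```

{"op": "apply_moves", "data": {
  "moves": [
    {"grip": 0.03, "x": 0, "y": 0, "z": 0.001, "turn": 0},
    {"grip": 0.03, "x": 0, "y": 0, "z": 0.003, "turn": 0},
    {"grip": 0.03, "x": 0, "y": 0, "z": 0.003, "turn": 0}
  ]
}}

```text
time_s: 6.93
tool_pos: [0.6144, -0.1746, 0.1817]
orientation: [[-0.001, 1.0, -0.001], [1.0, 0.001, 0.0], [0.0, -0.001, -1.0]]
wrist_force: [-0.2, -0.5, -0.3]
opening: 0.404
finger_force: 59.8
```

{"op": "apply_moves", "data": {
  "moves": [
    {"grip": 0.03, "x": 0, "y": 0, "z": 0.001, "turn": 0},
    {"grip": 0.03, "x": 0, "y": 0, "z": 0.0015, "turn": 0},
    {"grip": 0.03, "x": 0, "y": 0, "z": 0.0015, "turn": 0}
  ]
}}

```text
time_s: 7.18
tool_pos: [0.6146, -0.1746, 0.1807]
orientation: [[-0.001, 1.0, -0.0], [1.0, 0.001, 0.0], [0.0, -0.0, -1.0]]
wrist_force: [-0.8, 0.7, 0.1]
opening: 0.406
finger_force: 59.8
```

{"op": "apply_moves", "data": {
  "moves": [
    {"grip": 0.05, "x": 0, "y": 0, "z": 0, "turn": 0},
    {"grip": 0.05, "x": 0, "y": 0, "z": 0, "turn": 0},
    {"grip": 0.05, "x": 0, "y": 0, "z": 0, "turn": 0},
    {"grip": 0.05, "x": 0, "y": 0, "z": -0.005, "turn": 0},
    {"grip": 0.05, "x": 0, "y": 0, "z": -0.02, "turn": 0},
    {"grip": 0.05, "x": 0, "y": 0, "z": -0.06, "turn": 0},
    {"grip": 0.068, "x": 0, "y": 0, "z": -0.06, "turn": 0}
  ]
}}

```text
time_s: 7.77
tool_pos: [0.6167, -0.1753, 0.2492]
orientation: [[-0.001, 1.0, 0.013], [1.0, 0.001, -0.005], [-0.005, 0.013, -1.0]]
wrist_force: [3.0, -1.4, 2.8]
opening: 0.71
finger_force: 0.0
```

```bash
python3 - <<'E'
from h import *
from bench import r
go(616,9.8,-1.57)
p,z=r.camera("side");v=cv2.resize(p[110:230,200:360],(480,360),interpolation=cv2.INTER_CUBIC)
cv2.imwrite("pics/a4.png",v)
E
```

```text
xyz mm [185.1  -0.5  -0.9] turn 0.0 tcp [ 616.7 -175.3  249.2] q [-0.37  0.36  1.36  0.    1.41 -0.37]
```

View pics/a4.png

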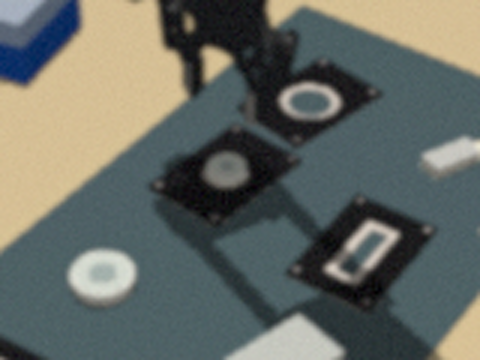

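Small dish is seated at (226,170). Next is the large dish.

{"op": "apply_moves", "data": {
  "moves": [
    {"grip": 0.07, "x": 0.04, "y": 0.001, "z": 0, "turn": 0},
    {"grip": 0.07, "x": 0.08, "y": 0.001, "z": 0, "turn": 0},
    {"grip": 0.07, "x": 0.12, "y": 0.001, "z": 0, "turn": 0},
    {"grip": 0.07, "x": 0.16, "y": 0.001, "z": 0, "turn": 0},
    {"grip": 0.07, "x": 0.1845, "y": 0.001, "z": 0, "turn": 0},
    {"grip": 0.07, "x": 0.1845, "y": 0.001, "z": 0.01, "turn": 0},
    {"grip": 0.07, "x": 0.1845, "y": 0.001, "z": 0.035, "turn": 0},
    {"grip": 0.07, "x": 0.1845, "y": 0.001, "z": 0.045, "turn": 0},
    {"grip": 0.07, "x": 0.1845, "y": 0.001, "z": 0.045, "turn": 0},
    {"grip": 0.07, "x": 0.1845, "y": 0.001, "z": 0.045, "turn": 0}
  ]
}}

```text
time_s: 8.65
tool_pos: [0.615, 0.0091, 0.1944]
orientation: [[0.0, 1.0, -0.003], [1.0, -0.0, 0.0], [0.0, -0.003, -1.0]]
wrist_force: [-0.1, -0.7, 0.4]
opening: 0.819
finger_force: 0.0
```

```bash
python3 - <<'E'
from h import *
from bench import r
go(616,9.8,-1.57)
E
```

```text
xyz mm [ 0.7  1.  -0. ] turn -0.001 tcp [615.    9.1 194.4] q [-0.08  0.36  1.48 -0.    1.31 -0.08]
```

{"op": "apply_moves", "data": {
  "moves": [
    {"grip": 0.07, "x": 0, "y": 0, "z": 0.008, "turn": 0},
    {"grip": 0.07, "x": 0, "y": 0, "z": 0.016, "turn": 0},
    {"grip": 0.07, "x": 0, "y": 0, "z": 0.02, "turn": 0},
    {"grip": 0.07, "x": 0, "y": 0, "z": 0.02, "turn": 0},
    {"grip": 0.05, "x": 0, "y": 0, "z": 0.02, "turn": 0},
    {"grip": 0.05, "x": 0, "y": 0, "z": 0.02, "turn": 0},
    {"grip": 0.05, "x": 0, "y": 0, "z": 0.02, "turn": 0},
    {"grip": 0.05, "x": 0, "y": 0, "z": 0.02, "turn": 0},
    {"grip": 0.05, "x": 0, "y": 0, "z": 0.02, "turn": 0},
    {"grip": 0.05, "x": 0, "y": 0, "z": 0.02, "turn": 0}
  ]
}}

```text
time_s: 9.48
tool_pos: [0.6157, 0.0099, 0.1763]
orientation: [[-0.001, 1.0, 0.001], [1.0, 0.001, -0.0], [-0.0, 0.001, -1.0]]
wrist_force: [0.2, 0.6, 3.2]
opening: 0.646
finger_force: 63.6
```

{"op": "apply_moves", "data": {
  "moves": [
    {"grip": 0.05, "x": 0, "y": 0, "z": -0.006, "turn": 0},
    {"grip": 0.05, "x": 0, "y": 0, "z": -0.018, "turn": 0},
    {"grip": 0.05, "x": 0, "y": 0, "z": -0.034, "turn": 0},
    {"grip": 0.05, "x": -0.01, "y": 0, "z": -0.045, "turn": 0},
    {"grip": 0.05, "x": -0.03, "y": 0, "z": -0.05, "turn": 0},
    {"grip": 0.05, "x": -0.06, "y": 0, "z": -0.05, "turn": 0},
    {"grip": 0.05, "x": -0.09, "y": -0.001, "z": -0.05, "turn": 0},
    {"grip": 0.05, "x": -0.12, "y": -0.001, "z": -0.05, "turn": 0},
    {"grip": 0.05, "x": -0.15, "y": -0.002, "z": -0.05, "turn": 0},
    {"grip": 0.05, "x": -0.18, "y": -0.002, "z": -0.05, "turn": 0},
    {"grip": 0.05, "x": -0.21, "y": -0.003, "z": -0.05, "turn": 0},
    {"grip": 0.05, "x": -0.24, "y": -0.003, "z": -0.05, "turn": 0},
    {"grip": 0.05, "x": -0.27, "y": -0.004, "z": -0.05, "turn": 0},
    {"grip": 0.05, "x": -0.3, "y": -0.004, "z": -0.05, "turn": 0},
    {"grip": 0.05, "x": -0.32, "y": -0.004, "z": -0.05, "turn": 0},
    {"grip": 0.05, "x": -0.329, "y": -0.004, "z": -0.045, "turn": 0},
    {"grip": 0.05, "x": -0.329, "y": -0.004, "z": -0.03, "turn": 0},
    {"grip": 0.05, "x": -0.329, "y": -0.004, "z": -0.02, "turn": 0},
    {"grip": 0.05, "x": -0.329, "y": -0.004, "z": -0.015, "turn": 0},
    {"grip": 0.05, "x": -0.329, "y": -0.004, "z": -0.015, "turn": 0}
  ]
}}

```text
time_s: 11.15
tool_pos: [0.6111, -0.3179, 0.1881]
orientation: [[-0.002, 1.0, -0.004], [1.0, 0.002, 0.003], [0.003, -0.004, -1.0]]
wrist_force: [-0.8, 0.6, 0.4]
opening: 0.649
finger_force: 63.3
```

```bash
python3 - <<'E'
from h import *
from bench import r
go(611.4,-319.2,-1.57)
p,z=r.camera("side");v=cv2.resize(p[90:190,230:380],(600,400),interpolation=cv2.INTER_CUBIC)
cv2.imwrite("pics/a5.png",v)
E
```

```text
xyz mm [-1.3  0.3 -0. ] turn 0.001 tcp [ 611.1 -317.9  188.1] q [-0.56  0.51  1.27  0.    1.36 -0.56]
```

View pics/a5.png

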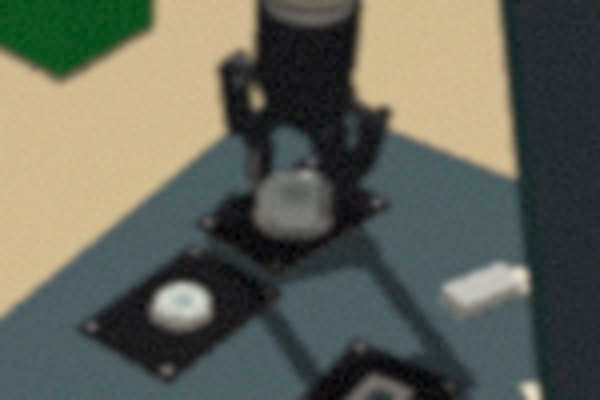

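{"op": "apply_moves", "data": {
  "moves": [
    {"grip": 0.05, "x": 0, "y": 0, "z": 0.003, "turn": 0},
    {"grip": 0.05, "x": 0, "y": 0, "z": 0.006, "turn": 0},
    {"grip": 0.05, "x": 0, "y": 0, "z": 0.007, "turn": 0},
    {"grip": 0.05, "x": 0, "y": 0, "z": 0.007, "turn": 0},
    {"grip": 0.05, "x": 0, "y": 0, "z": 0.007, "turn": 0}
  ]
}}

```text
time_s: 11.62
tool_pos: [0.6118, -0.319, 0.1839]
orientation: [[-0.001, 1.0, 0.0], [1.0, 0.001, -0.0], [-0.0, 0.0, -1.0]]
wrist_force: [0.5, 0.3, 0.2]
opening: 0.643
finger_force: 63.3
```

{"op": "apply_moves", "data": {
  "moves": [
    {"grip": 0.05, "x": 0, "y": 0, "z": 0.002, "turn": 0},
    {"grip": 0.05, "x": 0, "y": 0, "z": 0.004, "turn": 0},
    {"grip": 0.05, "x": 0, "y": 0, "z": 0.005, "turn": 0},
    {"grip": 0.05, "x": 0, "y": 0, "z": 0.005, "turn": 0},
    {"grip": 0.05, "x": 0, "y": 0, "z": 0.005, "turn": 0}
  ]
}}

```text
time_s: 12.03
tool_pos: [0.6117, -0.3192, 0.1786]
orientation: [[-0.001, 1.0, -0.0], [1.0, 0.001, 0.0], [0.0, -0.0, -1.0]]
wrist_force: [-0.3, 0.2, -0.9]
opening: 0.647
finger_force: 63.5
```

{"op": "apply_moves", "data": {
  "moves": [
    {"grip": 0.07, "x": 0, "y": 0, "z": 0, "turn": 0},
    {"grip": 0.07, "x": 0, "y": 0, "z": 0, "turn": 0},
    {"grip": 0.07, "x": 0, "y": 0, "z": 0, "turn": 0},
    {"grip": 0.07, "x": 0, "y": 0, "z": -0.005, "turn": 0},
    {"grip": 0.07, "x": 0, "y": 0, "z": -0.02, "turn": 0},
    {"grip": 0.07, "x": 0, "y": 0, "z": -0.05, "turn": 0},
    {"grip": 0.05, "x": 0, "y": 0, "z": -0.05, "turn": 0},
    {"grip": 0.045, "x": -0.005, "y": -0.04, "z": -0.05, "turn": 0.1},
    {"grip": 0.045, "x": -0.008, "y": -0.08, "z": -0.05, "turn": 0.2},
    {"grip": 0.045, "x": -0.0105, "y": -0.12, "z": -0.05, "turn": 0.3},
    {"grip": 0.045, "x": -0.0105, "y": -0.15, "z": -0.05, "turn": 0.41},
    {"grip": 0.045, "x": -0.0105, "y": -0.1672, "z": -0.05, "turn": 0.41},
    {"grip": 0.045, "x": -0.0105, "y": -0.1672, "z": -0.04, "turn": 0.41},
    {"grip": 0.045, "x": -0.0105, "y": -0.1672, "z": -0.025, "turn": 0.41},
    {"grip": 0.045, "x": -0.0105, "y": -0.1672, "z": -0.02, "turn": 0.41},
    {"grip": 0.045, "x": -0.0105, "y": -0.1672, "z": -0.02, "turn": 0.41}
  ]
}}

```text
time_s: 13.37
tool_pos: [0.4446, -0.3293, 0.1968]
orientation: [[0.397, 0.918, -0.002], [0.918, -0.397, 0.002], [0.001, -0.003, -1.0]]
wrist_force: [-0.2, 0.4, -0.9]
opening: 0.524
finger_force: 0.0
```

```bash
python3 - <<'E'
from h import *
from bench import r
go(444.5,-330,-1.98)
p,z=r.camera("side");v=cv2.resize(p[90:240,230:430],(800,600),interpolation=cv2.INTER_CUBIC)
p,z=r.camera("top");w=cv2.resize(p[115:265,300:500],(800,600),interpolation=cv2.INTER_CUBIC)
cv2.imwrite("pics/a6.png",cv2.resize(np.hstack([v,w]),(800,300),interpolation=cv2.INTER_AREA))
E
```

```text
xyz mm [-0.7  0.2 -0. ] turn 0.001 tcp [ 444.6 -329.3  196.8] q [-0.74  0.23  1.64  0.    1.28 -0.33]
```

View pics/a6.png

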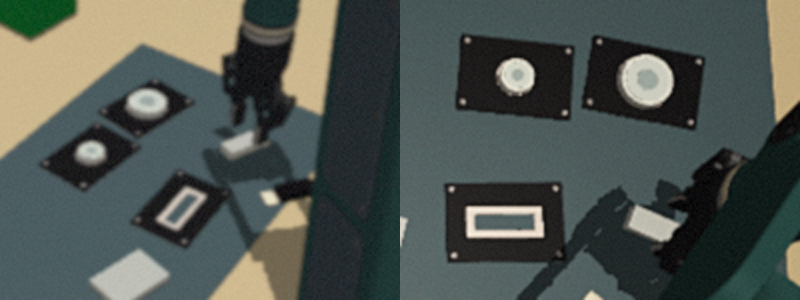

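Both dishes are seated. The fingers straddle the slide in the side view at (240,145), with the black look-alike clear at (290,190).

{"op": "apply_moves", "data": {
  "moves": [
    {"grip": 0.045, "x": 0, "y": 0, "z": 0.008, "turn": 0},
    {"grip": 0.045, "x": 0, "y": 0, "z": 0.015, "turn": 0},
    {"grip": 0.045, "x": 0, "y": 0, "z": 0.018, "turn": 0},
    {"grip": 0.045, "x": 0, "y": 0, "z": 0.018, "turn": 0},
    {"grip": 0.018, "x": 0, "y": 0, "z": 0.018, "turn": 0},
    {"grip": 0.018, "x": 0, "y": 0, "z": 0.018, "turn": 0},
    {"grip": 0.018, "x": 0, "y": 0, "z": 0.018, "turn": 0},
    {"grip": 0.018, "x": 0, "y": 0, "z": 0.018, "turn": 0},
    {"grip": 0.018, "x": 0, "y": 0, "z": 0.018, "turn": 0},
    {"grip": 0.018, "x": 0, "y": 0, "z": 0.018, "turn": 0},
    {"grip": 0.018, "x": 0, "y": 0, "z": 0.018, "turn": 0}
  ]
}}

```text
time_s: 14.38
tool_pos: [0.4447, -0.3299, 0.181]
orientation: [[0.398, 0.918, 0.001], [0.918, -0.398, -0.0], [-0.0, 0.001, -1.0]]
wrist_force: [0.2, -0.3, 1.7]
opening: 0.275
finger_force: 58.9
```

{"op": "apply_moves", "data": {
  "moves": [
    {"grip": 0.018, "x": 0, "y": 0, "z": -0.006, "turn": 0},
    {"grip": 0.018, "x": 0, "y": 0, "z": -0.018, "turn": 0},
    {"grip": 0.018, "x": 0, "y": 0, "z": -0.034, "turn": 0},
    {"grip": 0.018, "x": 0, "y": 0, "z": -0.045, "turn": 0},
    {"grip": 0.018, "x": 0.01, "y": -0.004, "z": -0.045, "turn": -0.03},
    {"grip": 0.018, "x": 0.03, "y": -0.012, "z": -0.045, "turn": -0.08},
    {"grip": 0.018, "x": 0.055, "y": -0.022, "z": -0.045, "turn": -0.15},
    {"grip": 0.018, "x": 0.08, "y": -0.032, "z": -0.045, "turn": -0.22},
    {"grip": 0.018, "x": 0.105, "y": -0.042, "z": -0.045, "turn": -0.29},
    {"grip": 0.018, "x": 0.13, "y": -0.052, "z": -0.045, "turn": -0.36},
    {"grip": 0.018, "x": 0.15, "y": -0.06, "z": -0.045, "turn": -0.41},
    {"grip": 0.018, "x": 0.1585, "y": -0.063, "z": -0.045, "turn": -0.43},
    {"grip": 0.018, "x": 0.1585, "y": -0.063, "z": -0.04, "turn": -0.43},
    {"grip": 0.018, "x": 0.1585, "y": -0.063, "z": -0.03, "turn": -0.43},
    {"grip": 0.018, "x": 0.1585, "y": -0.063, "z": -0.02, "turn": -0.43},
    {"grip": 0.018, "x": 0.1585, "y": -0.063, "z": -0.016, "turn": -0.43},
    {"grip": 0.018, "x": 0.1585, "y": -0.063, "z": -0.016, "turn": -0.43},
    {"grip": 0.018, "x": 0.1585, "y": -0.063, "z": -0.016, "turn": -0.43}
  ]
}}

```text
time_s: 15.88
tool_pos: [0.4495, -0.16, 0.1957]
orientation: [[-0.02, 1.0, -0.002], [1.0, 0.02, 0.001], [0.001, -0.002, -1.0]]
wrist_force: [-0.0, -0.3, -0.2]
opening: 0.274
finger_force: 58.9
```

```bash
python3 - <<'E'
from h import *
from bench import r
go(450.2,-159.7,-1.55)
p,z=r.camera("side");v=cv2.resize(p[130:230,240:390],(600,400),interpolation=cv2.INTER_CUBIC)
cv2.imwrite("pics/a7.png",v)
E
```

```text
xyz mm [ 0.3  0.7 -0. ] turn -0.001 tcp [ 449.5 -160.   195.7] q [-0.46  0.07  1.82 -0.    1.25 -0.48]
```

View pics/a7.png

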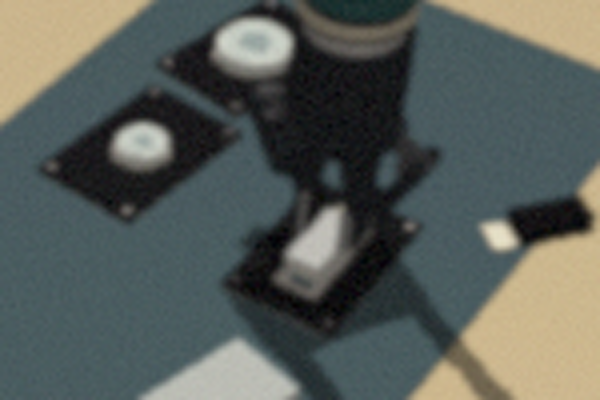

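The slide (315,250) is held level and aligned over the narrow slot. Lowering it.

{"op": "apply_moves", "data": {
  "moves": [
    {"grip": 0.018, "x": 0, "y": 0, "z": 0.003, "turn": 0},
    {"grip": 0.018, "x": 0, "y": 0, "z": 0.006, "turn": 0},
    {"grip": 0.018, "x": 0, "y": 0, "z": 0.008, "turn": 0},
    {"grip": 0.018, "x": 0, "y": 0, "z": 0.008, "turn": 0},
    {"grip": 0.018, "x": 0, "y": 0, "z": 0.008, "turn": 0}
  ]
}}

```text
time_s: 16.35
tool_pos: [0.4497, -0.1592, 0.1885]
orientation: [[-0.021, 1.0, -0.0], [1.0, 0.021, 0.0], [0.0, -0.0, -1.0]]
wrist_force: [-1.0, 0.5, 0.0]
opening: 0.276
finger_force: 58.9
```

{"op": "apply_moves", "data": {
  "moves": [
    {"grip": 0.018, "x": 0, "y": 0, "z": 0.002, "turn": 0},
    {"grip": 0.018, "x": 0, "y": 0, "z": 0.004, "turn": 0},
    {"grip": 0.018, "x": 0, "y": 0, "z": 0.005, "turn": 0},
    {"grip": 0.018, "x": 0, "y": 0, "z": 0.005, "turn": 0},
    {"grip": 0.018, "x": 0, "y": 0, "z": 0.005, "turn": 0}
  ]
}}

```text
time_s: 16.77
tool_pos: [0.4498, -0.1592, 0.1836]
orientation: [[-0.021, 1.0, -0.0], [1.0, 0.021, 0.0], [0.0, -0.0, -1.0]]
wrist_force: [-0.5, -0.4, -1.1]
opening: 0.276
finger_force: 58.9
```

{"op": "apply_moves", "data": {
  "moves": [
    {"grip": 0.045, "x": 0, "y": 0, "z": 0, "turn": 0},
    {"grip": 0.045, "x": 0, "y": 0, "z": 0, "turn": 0},
    {"grip": 0.045, "x": 0, "y": 0, "z": 0, "turn": 0},
    {"grip": 0.045, "x": 0, "y": 0, "z": 0, "turn": 0},
    {"grip": 0.045, "x": 0, "y": 0, "z": -0.005, "turn": 0},
    {"grip": 0.045, "x": 0, "y": 0, "z": -0.02, "turn": 0},
    {"grip": 0.07, "x": 0, "y": 0, "z": -0.05, "turn": 0},
    {"grip": 0.072, "x": 0.03, "y": -0.003, "z": -0.05, "turn": 0.07},
    {"grip": 0.072, "x": 0.07, "y": -0.007, "z": -0.05, "turn": 0.14},
    {"grip": 0.072, "x": 0.11, "y": -0.01, "z": -0.05, "turn": 0.21},
    {"grip": 0.072, "x": 0.14, "y": -0.0134, "z": -0.05, "turn": 0.27},
    {"grip": 0.072, "x": 0.1535, "y": -0.0134, "z": -0.05, "turn": 0.27},
    {"grip": 0.072, "x": 0.1535, "y": -0.0134, "z": -0.035, "turn": 0.27},
    {"grip": 0.072, "x": 0.1535, "y": -0.0134, "z": -0.022, "turn": 0.27},
    {"grip": 0.072, "x": 0.1535, "y": -0.0134, "z": -0.018, "turn": 0.27},
    {"grip": 0.072, "x": 0.1535, "y": -0.0134, "z": -0.018, "turn": 0.27}
  ]
}}

```text
time_s: 18.1
tool_pos: [0.4326, -0.0059, 0.2008]
orientation: [[0.246, 0.969, -0.003], [0.969, -0.246, 0.0], [-0.0, -0.003, -1.0]]
wrist_force: [0.1, 0.8, 0.4]
opening: 0.843
finger_force: 0.0
```

```bash
python3 - <<'E'
from h import *
from bench import r
go(433.2,-6.1,-1.82)
p,z=r.camera("side");v=cv2.resize(p[150:270,220:380],(400,300),interpolation=cv2.INTER_CUBIC)
p,z=r.camera("top");w=cv2.resize(p[175:275,250:400],(400,300),interpolation=cv2.INTER_CUBIC)
cv2.imwrite("pics/a8.png",np.hstack([v,w]))
E
```

```text
xyz mm [-0.   0.6 -0. ] turn 0.0 tcp [432.6  -5.9 200.8] q [-0.14 -0.03  1.92  0.    1.26  0.1 ]
```

View pics/a8.png

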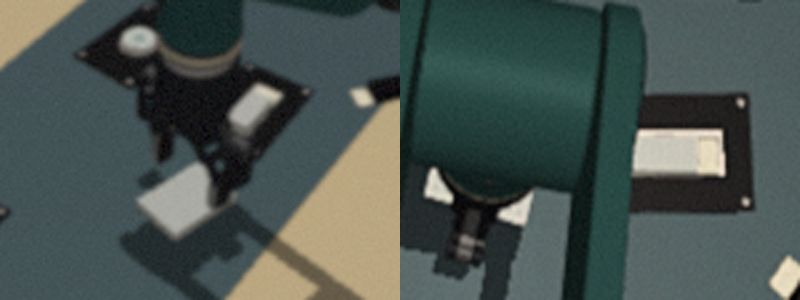

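The slide is in the slot; I'll verify it at the end. The fingers straddle the plate at (180,200) left view.

{"op": "apply_moves", "data": {
  "moves": [
    {"grip": 0.072, "x": 0, "y": 0, "z": 0.01, "turn": 0},
    {"grip": 0.072, "x": 0, "y": 0, "z": 0.018, "turn": 0},
    {"grip": 0.072, "x": 0, "y": 0, "z": 0.023, "turn": 0},
    {"grip": 0.072, "x": 0, "y": 0, "z": 0.025, "turn": 0},
    {"grip": 0.072, "x": 0, "y": 0, "z": 0.025, "turn": 0},
    {"grip": 0.05, "x": 0, "y": 0, "z": 0.025, "turn": 0},
    {"grip": 0.05, "x": 0, "y": 0, "z": 0.025, "turn": 0},
    {"grip": 0.05, "x": 0, "y": 0, "z": 0.025, "turn": 0},
    {"grip": 0.05, "x": 0, "y": 0, "z": 0.025, "turn": 0},
    {"grip": 0.05, "x": 0, "y": 0, "z": 0.025, "turn": 0},
    {"grip": 0.05, "x": 0, "y": 0, "z": 0.025, "turn": 0},
    {"grip": 0.05, "x": 0, "y": 0, "z": 0.025, "turn": 0}
  ]
}}

```text
time_s: 19.2
tool_pos: [0.4336, -0.0062, 0.1774]
orientation: [[0.246, 0.969, 0.002], [0.969, -0.246, -0.0], [0.0, 0.002, -1.0]]
wrist_force: [1.3, -0.2, 4.0]
opening: 0.643
finger_force: 63.8
```

{"op": "apply_moves", "data": {
  "moves": [
    {"grip": 0.05, "x": 0, "y": 0, "z": -0.005, "turn": 0},
    {"grip": 0.05, "x": 0, "y": 0, "z": -0.01, "turn": 0},
    {"grip": 0.05, "x": 0, "y": 0, "z": -0.02, "turn": 0},
    {"grip": 0.05, "x": 0, "y": 0, "z": -0.03, "turn": 0},
    {"grip": 0.05, "x": 0, "y": 0, "z": -0.035, "turn": 0}
  ]
}}

```text
time_s: 19.62
tool_pos: [0.4336, -0.0061, 0.2136]
orientation: [[0.246, 0.969, 0.002], [0.969, -0.246, -0.0], [0.0, 0.002, -1.0]]
wrist_force: [0.4, -0.9, 0.8]
opening: 0.645
finger_force: 63.3
```

```bash
python3 - <<'E'
from h import *
from bench import r
go(606,173.5,-1.50)
p,z=r.camera("side");v=cv2.resize(p[150:270,220:380],(600,450),interpolation=cv2.INTER_CUBIC)
cv2.imwrite("pics/a9.png",v)
E
```

```text
xyz mm [216.6 122.8   0.4] turn -0.32 tcp [433.6  -6.1 213.6] q [-0.15 -0.05  1.9   0.    1.29  0.1 ]
```

View pics/a9.png

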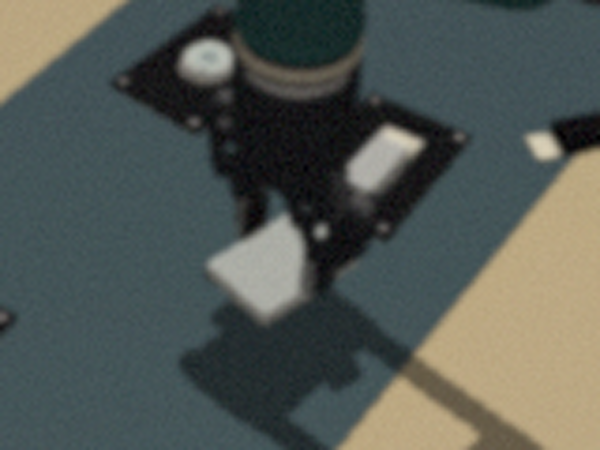

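Plate is held level at (265,265). Carrying it to the wide slot.

{"op": "apply_moves", "data": {
  "moves": [
    {"grip": 0.05, "x": 0.008, "y": 0.005, "z": -0.005, "turn": -0.02},
    {"grip": 0.05, "x": 0.026, "y": 0.015, "z": -0.01, "turn": -0.04},
    {"grip": 0.05, "x": 0.05, "y": 0.028, "z": -0.01, "turn": -0.08},
    {"grip": 0.05, "x": 0.075, "y": 0.042, "z": -0.01, "turn": -0.12},
    {"grip": 0.05, "x": 0.1, "y": 0.057, "z": -0.01, "turn": -0.16},
    {"grip": 0.05, "x": 0.125, "y": 0.071, "z": -0.01, "turn": -0.2},
    {"grip": 0.05, "x": 0.15, "y": 0.085, "z": -0.01, "turn": -0.24},
    {"grip": 0.05, "x": 0.175, "y": 0.099, "z": -0.01, "turn": -0.28},
    {"grip": 0.05, "x": 0.198, "y": 0.112, "z": -0.01, "turn": -0.31},
    {"grip": 0.05, "x": 0.211, "y": 0.12, "z": -0.01, "turn": -0.32},
    {"grip": 0.05, "x": 0.2165, "y": 0.123, "z": -0.005, "turn": -0.32},
    {"grip": 0.05, "x": 0.2165, "y": 0.123, "z": 0.005, "turn": -0.32},
    {"grip": 0.05, "x": 0.2165, "y": 0.123, "z": 0.015, "turn": -0.32},
    {"grip": 0.05, "x": 0.2165, "y": 0.123, "z": 0.02, "turn": -0.32},
    {"grip": 0.05, "x": 0.2165, "y": 0.123, "z": 0.02, "turn": -0.32},
    {"grip": 0.05, "x": 0.2165, "y": 0.123, "z": 0.02, "turn": -0.32}
  ]
}}

```text
time_s: 21.0
tool_pos: [0.6049, 0.1726, 0.1906]
orientation: [[-0.07, 0.998, -0.002], [0.998, 0.07, -0.0], [-0.0, -0.002, -1.0]]
wrist_force: [0.4, -0.2, 0.5]
opening: 0.649
finger_force: 63.4
```

```bash
python3 - <<'E'
from h import *
from bench import r
go(606,173.5,-1.50)
p,z=r.camera("side");v=cv2.resize(p[170:320,100:300],(400,300),interpolation=cv2.INTER_CUBIC)
p,z=r.camera("top");w=cv2.resize(p[105:205,130:280],(400,300),interpolation=cv2.INTER_CUBIC)
cv2.imwrite("pics/a10.png",np.hstack([v,w]))
E
```

```text
xyz mm [ 0.8  1.1 -0. ] turn -0.001 tcp [604.9 172.6 190.6] q [ 0.19  0.39  1.44 -0.    1.31  0.12]
```

View pics/a10.png

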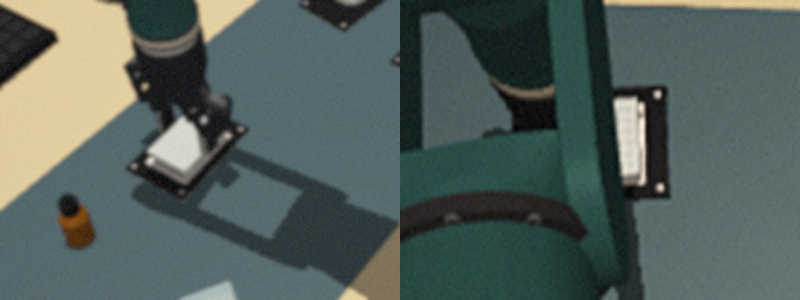

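The plate is over the wide slot (left view 185,148), aligned. Lowering it.

{"op": "apply_moves", "data": {
  "moves": [
    {"grip": 0.05, "x": 0, "y": 0, "z": 0.002, "turn": 0},
    {"grip": 0.05, "x": 0, "y": 0, "z": 0.004, "turn": 0},
    {"grip": 0.05, "x": 0, "y": 0, "z": 0.005, "turn": 0},
    {"grip": 0.05, "x": 0, "y": 0, "z": 0.005, "turn": 0},
    {"grip": 0.05, "x": 0, "y": 0, "z": 0.005, "turn": 0}
  ]
}}

```text
time_s: 21.52
tool_pos: [0.6057, 0.1734, 0.1867]
orientation: [[-0.071, 0.997, -0.0], [0.997, 0.071, 0.0], [0.0, -0.0, -1.0]]
wrist_force: [-0.1, -0.4, -0.6]
opening: 0.642
finger_force: 63.4
```

{"op": "apply_moves", "data": {
  "moves": [
    {"grip": 0.05, "x": 0, "y": 0, "z": 0.002, "turn": 0},
    {"grip": 0.05, "x": 0, "y": 0, "z": 0.004, "turn": 0},
    {"grip": 0.05, "x": 0, "y": 0, "z": 0.006, "turn": 0},
    {"grip": 0.05, "x": 0, "y": 0, "z": 0.0065, "turn": 0},
    {"grip": 0.05, "x": 0, "y": 0, "z": 0.0065, "turn": 0},
    {"grip": 0.05, "x": 0, "y": 0, "z": 0.0065, "turn": 0}
  ]
}}

```text
time_s: 22.02
tool_pos: [0.6057, 0.1734, 0.1801]
orientation: [[-0.071, 0.997, -0.0], [0.997, 0.071, 0.0], [0.0, -0.0, -1.0]]
wrist_force: [-0.1, 0.1, 0.1]
opening: 0.643
finger_force: 63.4
```

{"op": "apply_moves", "data": {
  "moves": [
    {"grip": 0.07, "x": 0, "y": 0, "z": 0, "turn": 0},
    {"grip": 0.07, "x": 0, "y": 0, "z": 0, "turn": 0},
    {"grip": 0.07, "x": 0, "y": 0, "z": 0, "turn": 0},
    {"grip": 0.07, "x": 0, "y": 0, "z": 0, "turn": 0},
    {"grip": 0.07, "x": 0, "y": 0, "z": -0.005, "turn": 0},
    {"grip": 0.07, "x": 0, "y": 0, "z": -0.02, "turn": 0},
    {"grip": 0.07, "x": 0, "y": 0, "z": -0.06, "turn": 0},
    {"grip": 0.07, "x": 0, "y": 0, "z": -0.1, "turn": 0},
    {"grip": 0.07, "x": 0, "y": 0, "z": -0.14, "turn": 0},
    {"grip": 0.07, "x": 0, "y": -0.1, "z": -0.18, "turn": 0},
    {"grip": 0.07, "x": 0, "y": -0.2, "z": -0.2, "turn": 0},
    {"grip": 0.07, "x": 0, "y": -0.25, "z": -0.2, "turn": 0},
    {"grip": 0.07, "x": 0, "y": -0.25, "z": -0.2, "turn": 0},
    {"grip": 0.07, "x": 0.1, "y": -0.25, "z": -0.2, "turn": 0},
    {"grip": 0.07, "x": 0.15, "y": -0.25, "z": -0.2, "turn": 0},
    {"grip": 0.07, "x": 0.2, "y": -0.25, "z": -0.2, "turn": 0},
    {"grip": 0.07, "x": 0.2, "y": -0.25, "z": -0.2, "turn": 0},
    {"grip": 0.07, "x": 0.2, "y": -0.25, "z": -0.2, "turn": 0}
  ]
}}

```text
time_s: 23.52
tool_pos: [0.346, 0.3431, 0.3807]
orientation: [[-0.07, 0.998, 0.002], [0.998, 0.07, 0.001], [0.001, 0.002, -1.0]]
wrist_force: [1.4, 0.1, -0.2]
opening: 0.817
finger_force: 0.0
```

```bash
python3 - <<'E'
from h import *
from bench import r
p,z=r.camera("top");c=r.camera_params("top")
for n,b,h in[("wide",(165,125,238,180),.015),("small",(322,125,389,180),.014),("large",(390,127,458,184),.017),("narrow",(316,198,390,252),.016)]:
    w=blobs(p,c,"d",.006,b,35);print(n,*rect(w))
    K=c;i=(b[0]+12,b[1]+10,b[2]-12,b[3]-10)
    print("   bright",*rect(blobs(p,c,"b",h,i,110)))
a=cv2.resize(p[110:262,160:260],(400,600),interpolation=cv2.INTER_CUBIC)
q=cv2.resize(p[125:260,310:460],(400,360),interpolation=cv2.INTER_CUBIC)
q=np.vstack([q,cv2.resize(p[185:260,80:180],(320,240))[:, :320]if 0 else cv2.resize(p[120:260,80:260],(400,240))])
cv2.imwrite("pics/a11.png",np.hstack([a,q]))
E
```

```text
wide [605.4 173.1] [86.4, 128.4] 0.072
   bright [603.  171.2] [63.1, 89.0] 0.07
small [ 613.3 -173.5] [86.7, 128.2] -0.084
   bright [ 613.  -174.4] [38.9, 41.8] -0.989
large [ 610.8 -318.3] [87.1, 129.5] -0.182
   bright [ 610.2 -317.9] [58.7, 59.2] 1.518
narrow [ 449.6 -159. ] [84.6, 127.1] 0.03
   bright [ 449.1 -157.3] [33.9, 83.7] 0.019
```

View pics/a11.png

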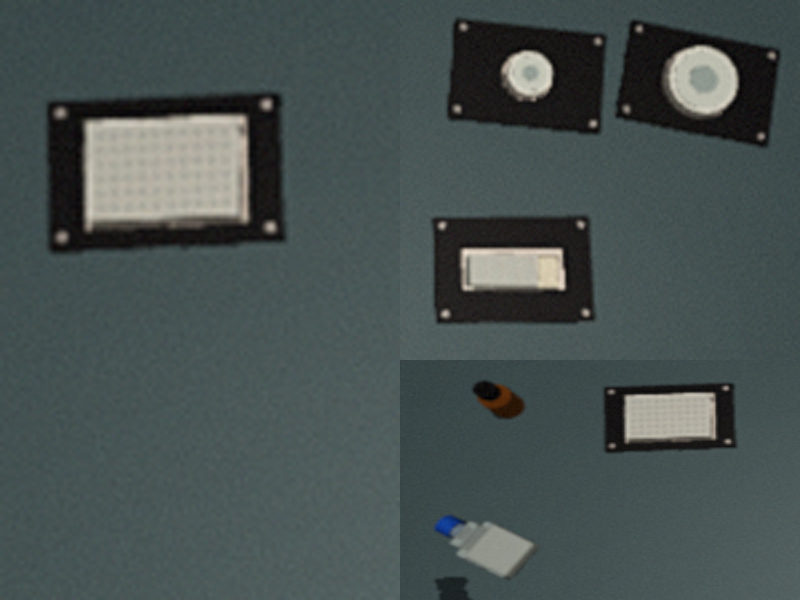

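All four appear seated in their openings, and the flask and bottle are unmoved. A quick depth plane-fit will check level and height.

```bash
python3 - <<'E'
from h import *
from bench import r
c=r.camera_params("top");K,R,t=c["K"],c["R"],c["t"]
z=np.median([r.camera("top")[1] for _ in range(8)],0)
def fit(n,cx,cy,du,dv):
    v,u=np.mgrid[cy-dv:cy+dv+1,cx-du:cx+du+1].reshape(2,-1);d=z[v,u]
    X=(np.c_[(u-K[0,2])/K[0,0]*d,(v-K[1,2])/K[1,1]*d,d]-t)@R*1000
    A=np.c_[X[:,:2]-X[:,:2].mean(0),np.ones(len(X))];s,*_=np.linalg.lstsq(A,X[:,2],rcond=None)
    print(n,"slope",s[:2].round(3),"z",s[2].round(1))
fit("mat",310,190,15,6);fit("wide",201,152,16,9);fit("small",357,152,6,6);fit("large",421,154,9,9);fit("slide",347,226,11,4);fit("holder",330,226,3,10)
E
```

```text
mat slope [-0.007  0.003] z 0.7
wide slope [-0.003  0.003] z 15.1
small slope [-0.007 -0.083] z 13.6
large slope [-0.012 -0.043] z 16.8
slide slope [ 0.005 -0.004] z 16.1
holder slope [-0.012  0.035] z 6.1
```

```bash
python3 - <<'E'
from h import *
from bench import r
c=r.camera_params("top");K,R,t=c["K"],c["R"],c["t"]
z=np.mean([r.camera("top")[1] for _ in range(20)],0)
v,u=np.mgrid[0:420,0:560]
X=((np.stack([(u-K[0,2])/K[0,0]*z,(v-K[1,2])/K[1,1]*z,z],-1)-t)@R)*1000
for n,x,y,rad in(("small",613.5,-174.2,14),("large",610.6,-318.5,23),("matA",520,-174,14),("matB",520,-318,23)):
    P=X[np.hypot(X[...,0]-x,X[...,1]-y)<rad]
    A=np.c_[P[:,:2]-P[:,:2].mean(0),np.ones(len(P))];s,*_=np.linalg.lstsq(A,P[:,2],rcond=None)
    print(n,len(P),s.round(3),"res",(P[:,2]-A@s).std().round(2))
print(X[146:160,350:365,2].round(0).astype(int))
E
```

```text
small 125 [-0.093 -0.075 17.007] res 9.99
large 322 [-1.4000e-02 -1.1000e-02  1.9675e+01] res 9.9
matA 123 [0.172 0.2   4.7  ] res 13.2
matB 335 [ 0.106 -0.087  3.757] res 10.93
[[ 5  2 43 13 14 14 14 14 14 14 55 14 55 14 14]
 [ 2  2 14 54 14 15 15 14 14 14 14 14 54 15 14]
 [ 2 13 14 14 14 14 15 14 14 14 15 14 14 14 14]
 [ 2 14 14 14 14 14 14 15 14 14 14 14 55 14 14]
 [ 2 55 15 14 15 14 14 14 15 14 14 14 14 15 15]
 [10 14 14 14 14 14 15 14 14 15 14 14 14 14 15]
 [10 14 55 14 14 14 14 14 14 14 14 15 15 15 15]
 [ 9 14 14 15 15 14 14 15 14 14 14 55 14 14 14]
 [49 14 14 14 14 14 14 55 15 14 15 14 14 14 14]
 [ 2 53 13 14 15 14 14 14 14 14 15 14 14 14 54]
 [ 2  8 14 14 15 14 14 14 14 15 14 14 14 15 14]
 [ 2  2 52 14 14 14 14 14 14 55 15 15 14 14 14]
 [ 6  2  2 10 14 14 14 14 14 14 14 13 14 14 13]
 [ 6  6  2  2  9 12 14 14 14 14 14 14 54  8  2]]
```

The height is flat at 14 mm across the lid; the slope came from dropout pixels and edge effects. Everything is seated, so I hand in.

```bash
python3 -c "
from bench import r
print(r.job_done())"
```

```text
the job is handed in; nothing more can be done
None
```

The job is handed in: all four vessels sit flat on the ledges of their own holders with lids up, by my final camera check; the flask and oil bottle look unmoved; the hand-in returned no verdict.

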